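Lay out the staining station

ROBOT

A 6-joint arm with a two-finger parallel gripper is mounted at the origin on the work surface. World frame = base frame: x ahead of the robot, y to its left, z up, the work surface at z = 0. Lengths are in m, angles in rad, forces in N, time in s.
With the tool pointing down it reaches from about 0.425 to 1.125 m from the base axis. Payload 14.9 kg.
Tool frame: the origin (TCP) lies at the very end of the fingers, on their centre line; the grasp point (between the pads) lies 19 mm behind it; z points along the fingers, y is the direction in which the jaws open and shut (so a half turn about z gives the same grasp; the last joint's range is limited). The gripper opens to 91 mm and grips with 3 to 60 N. Pads are 32 mm wide; open, the fingers measure 118 mm over their backs; the gripper's body (76 mm by 178 mm) begins 60 mm behind the grasp point.
Start: joints at [1.101, 0.379, 1.734, -0, 1.028, -0.033], TCP at [0.296, 0.634, 0.214] pointing down, gripper open.
Joint ranges: [-2.77, 2.77], [-0.74, 2.19], [0, 2.66], [-1.06, 4.2], [0.31, 2.87], [-3.08, 3.08]. Speed limits (rad/s): [1.89, 1.89, 2.39, 3.14, 3.14, 3.14].

INTERFACE

Orientations are given as a rotation vector (axis times angle).
In Python, from station import observe, imaging, manip gives the robot as it stands.
- The arm moves only by the tool arm_command, never from a script. Its argument "motion" is a list that holds one entry, the list of rows, each a list of 7 numbers: the shift along the world's x, y, z in m, then the turn, a rotation vector about the world's x, y, z in degrees, then the closure, from 0 (fully open) to 1 (shut). In form: [[[tx, ty, tz, wx, wy, wz, hand], ...]]. A call has exactly 5 rows; each row shifts and turns the commanded pose from where the row before left it; what a row does not reach is not made up. A row lasts 1/10 s, in which the tool goes at most 50 mm and 8.59 degrees, less where a joint would pass 70% of its speed; a pose out of reach is approached as far as the arm can. A call is refused whole if a number of a shift passes 0.05 or a number of a turn 8.59, either way. A call with a gripper value outside its range is refused whole. The fingers move at their own pace and stop on an object; "force" is the grip in N (left out, the last holds). Time passes only in rows, so rows that do not move let the fingers close, or fill a call up. It gives the time, the measured TCP pose, the force and the opening at its end, in the units of the state.
- observe(): the state, without advancing time (a new reading comes with each control period).
- imaging.read_camera(name): name is "side" or "top" or "wrist"; returns the picture (400x640x3 uint8, red, green, blue); there is no depth.
- imaging.get_calibration(name): a dict with "intrinsics" (3x3 intrinsics, pixels), "k1" (the pictures are not rectified: a ray, as slopes to the right and down, at radius r is drawn at 1 + k1 r^2 times it, then the intrinsics apply), "origin" and "rotation" of the camera in the world. Camera axes: x right, y down, z forward; pixel columns grow to the right and rows downward; lengths in m; the calibration is good to about 2 mm. A picture is of the moment at which its call begins: read the wrist's pose just before it. get_calibration takes no time and is no camera call; for the wrist camera it gives the pose at the moment of the call.
- manip.finish_job(): hands the job in, once; it reports no verdict.
The state is a dict: "t": time; "joint_pos": joint angles; "qvel": joint speeds; "joint_torque": joint torques, N m; "ee_pos": TCP position; "orientation": TCP orientation; "force": force on the tool from outside, world axes, zero at the start; "moment": the same for the moment, N m; "grip_width": opening from 0.0 (shut) to 1.0 (fully open).
Only numpy, scipy, OpenCV 4.12 (cv2) and the standard library are available. Lean on these libraries where they do the work, as an engineer would, in place of code of your own. Each camera call takes 0.05 s, during which the arm holds its last target. There are 200 camera calls.

TASK

Set the bench for a light-sensitive stain: first put the pink dish inside the ring on the black warming plate and the black shade centred on top of it, before any bottle goes onto the white tray. Then stand the three bottles upright inside the tray's rings: the blue-capped one in the left ring as the robot sees it, the yellow-capped one in the right ring, and the green-capped one between them. Leave the yellow dish and the red-capped bottle where they are.

Things in the scene. Friction and masses are not known exactly. Their poses are not given: they have to be found in the camera images.
- tray: White flat tray fixed to the bench, 80 mm (its x) by 230 mm (its y), top 8 mm above the bench, no rim. Three blue printed rings (flat, inner diameter 62 mm) in a row: centres at y = +75 mm, 0 and -75 mm in its frame, x = 0. Origin at the centre of its underside; turned at most 0.25 rad, its +y end is always the left one as seen from the robot's base looking out over the bench (world +y).
- warmer: Black square warming plate fixed to the bench, 110 x 110 mm, flat top 12 mm above the bench, with one white printed ring (flat, inner diameter 84 mm) round its centre. Origin at the centre of its underside. Not hot.
- pink_dish: Pink. Closed round culture dish with a clear lid, one rigid flat disc 60 mm in diameter and 15 mm high, 25 to 60 g. Origin at the centre of its underside, z up. Goes inside the ring of the warming plate. Starts on the bench in the front row, nearer the robot than tray and plate.
- shade: Light shade: black disc 60 mm in diameter and 6 mm thick, with an upright aluminium knob 18 mm in diameter at its centre, from 6 mm to 40 mm above its underside; 40 to 85 g. Origin at the centre of its underside, z up. Goes on top of the pink dish. Starts on the bench in the front row, nearer the robot than tray and plate.
- blue_bottle: White bottle with blue cap. Small upright round bottle, all bottles the same shape: body 40 mm diameter up to 46 mm, shoulder to 53 mm, screw cap 27 mm diameter from 51 mm to the top at 70 mm; paper band round the body; 45 to 100 g, rigid. Origin at the centre of its underside, z up its axis. Goes in the tray's left ring (y = +75 mm). Starts on the bench in the front row, nearer the robot than tray and plate.
- green_bottle: White bottle with green cap. Small upright round bottle, all bottles the same shape: body 40 mm diameter up to 46 mm, shoulder to 53 mm, screw cap 27 mm diameter from 51 mm to the top at 70 mm; paper band round the body; 45 to 100 g, rigid. Origin at the centre of its underside, z up its axis. Goes in the tray's middle ring. Starts on the bench in the front row, nearer the robot than tray and plate.
- yellow_bottle: Amber brown bottle with yellow cap. Small upright round bottle, all bottles the same shape: body 40 mm diameter up to 46 mm, shoulder to 53 mm, screw cap 27 mm diameter from 51 mm to the top at 70 mm; paper band round the body; 45 to 100 g, rigid. Origin at the centre of its underside, z up its axis. Goes in the tray's right ring (y = -75 mm). Starts on the bench in the front row, nearer the robot than tray and plate.
- yellow_dish: Yellow. Closed round culture dish with a clear lid, one rigid flat disc 60 mm in diameter and 15 mm high, 25 to 60 g. Origin at the centre of its underside, z up. Not part of the job: leave it. It stands in the same row, neighbours there being at least 95 mm apart between centres.
- red_bottle: Grey bottle with red cap. Small upright round bottle, all bottles the same shape: body 40 mm diameter up to 46 mm, shoulder to 53 mm, screw cap 27 mm diameter from 51 mm to the top at 70 mm; paper band round the body; 45 to 100 g, rigid. Origin at the centre of its underside, z up its axis. Not part of the job: leave it. It stands in the same row.
There are look-alikes about, which are no part of the job. What is shaped like the yellow_bottle but purple or turquoise is not meant.

How it is judged:
On the way:
1. the pink dish rests in the warming plate's ring with the shade on top, let go, and no bottle is on the tray yet (horizontal distance between pink_dish and warmer below 0.0125 m and z of pink_dish in the frame of warmer between 0.008 and 0.016 m and angle between each of pink_dish, shade's own z axis and vertical below 0.1 rad and horizontal distance between shade and pink_dish below 0.01 m and z of shade in the frame of pink_dish between 0.011 and 0.019 m and linear speed of each of pink_dish, shade below 0.02 m/s and contact force between each of pink_dish, shade and the fingers below 0.05 N and (x of blue_bottle in the frame of tray below -0.045 m or x of blue_bottle in the frame of tray above 0.045 m or y of blue_bottle in the frame of tray below -0.12 m or y of blue_bottle in the frame of tray above 0.12 m) and (x of green_bottle in the frame of tray below -0.045 m or x of green_bottle in the frame of tray above 0.045 m or y of green_bottle in the frame of tray below -0.12 m or y of green_bottle in the frame of tray above 0.12 m) and (x of yellow_bottle in the frame of tray below -0.045 m or x of yellow_bottle in the frame of tray above 0.045 m or y of yellow_bottle in the frame of tray below -0.12 m or y of yellow_bottle in the frame of tray above 0.12 m)), for 0.2 s.
At the end, for the whole second after the job is handed in: Pink dish flat on the warming plate within 12.5 mm of its centre; shade flat on the dish within 10 mm; blue-, green- and yellow-capped bottles upright in the tray's left, middle and right ring, within 11.5 mm of its centre along the tray's length and width; all released, at rest (horizontal distance between pink_dish and warmer below 0.0125 m and z of pink_dish in the frame of warmer between 0.008 and 0.016 m and angle between each of pink_dish, shade, blue_bottle, green_bottle, yellow_bottle's own z axis and vertical below 0.1 rad and horizontal distance between shade and pink_dish below 0.01 m and z of shade in the frame of pink_dish between 0.011 and 0.019 m and linear speed of each of pink_dish, shade, blue_bottle, green_bottle, yellow_bottle below 0.02 m/s and contact force between each of pink_dish, shade, blue_bottle, green_bottle, yellow_bottle and the fingers below 0.05 N and x of blue_bottle in the frame of tray between -0.0115 and 0.0115 m and y of blue_bottle in the frame of tray between 0.0635 and 0.0865 m and z of blue_bottle in the frame of tray between 0.004 and 0.012 m and x of green_bottle in the frame of tray between -0.0115 and 0.0115 m and y of green_bottle in the frame of tray between -0.0115 and 0.0115 m and z of green_bottle in the frame of tray between 0.004 and 0.012 m and x of yellow_bottle in the frame of tray between -0.0115 and 0.0115 m and y of yellow_bottle in the frame of tray between -0.0865 and -0.0635 m and z of yellow_bottle in the frame of tray between 0.004 and 0.012 m); the robot touches nothing.
It fails at once if the yellow dish is moved more than 30 mm or tipped (distance of yellow_dish from where it was at the start of the episode above 0.03 m or angle between yellow_dish's own z axis and vertical above 0.5 rad).
It fails at once if the red-capped bottle is moved more than 30 mm or tipped (distance of red_bottle from where it was at the start of the episode above 0.03 m or angle between red_bottle's own z axis and vertical above 0.5 rad).
It also fails if it takes over 125 s, if anything falls off the work surface, if the arm or the gripper's body presses on something with over 40 N, if the wrist force passes 120 N, or if a joint passes its speed limit or range.

## Working session

There is one attempt and no reset: what is moved stays moved. The work goes in short steps, Python scripts to look and compute and a tool call to move; the robot and the scene stay as the last step left them, time stands still between calls to the robot, and variables do not carry over. Pictures are saved under pics/ and viewed, about 12 in all and at most 16, crops included, and the job is handed in when it is done.

Besides the shell and the picture viewer there is one more tool, called after "Emit:" as name(argument=value, ...), one argument or row to a line, values as JSON. arm_command: Moves the arm, as the interface text tells. Its arguments: {"type":"object","properties":{"motion":{"type":"array","items":{"type":"array","items":{"type":"array","items":{"type":"number"}}}},"force":{"type":"number"}},"required":["motion"]}

```bash
mkdir -p pics; cat > h.py <<'E'
import numpy as np, cv2
from station import observe, imaging, manip
def cal(n):
    c=imaging.get_calibration(n); return np.array(c["intrinsics"]),c["k1"],np.array(c["origin"]),np.array(c["rotation"])
def shot(n,f=None):
    C=cal(n); im=imaging.read_camera(n)
    if f: cv2.imwrite("pics/"+f,cv2.cvtColor(im,cv2.COLOR_RGB2BGR))
    return im,C
def ray2z(px,z,C):
    K,k1,o,R=C
    p=cv2.undistortPoints(np.array([[px]],float),K,np.array([k1,0,0,0.]))[0,0]
    d=R@np.array([p[0],p[1],1]); return o+d*(z-o[2])/d[2]
def proj(P,C):
    K,k1,o,R=C
    q=R.T@(np.array(P)-o); u=q[:2]/q[2]; u=u*(1+k1*u@u); return (K@[*u,1])[:2]
E
python3 - <<'E'
from h import *
for n in("top","side","wrist"):
    im,C=shot(n,n+"0.png"); print(n,C)
s=observe(); print({k:np.round(v,3) for k,v in s.items()})
E
```

```text
top (array([[510.06911602,   0.        , 320.17822829],
       [  0.        , 510.06911602, 204.52819747],
       [  0.        ,   0.        ,   1.        ]]), -0.06236803975821584, array([0.28982458, 0.00913566, 1.2814871 ]), array([-2.12918684,  2.13635562, -0.19331955]))
side (array([[370.11523858,   0.        , 325.02289202],
       [  0.        , 370.11523858, 200.81811238],
       [  0.        ,   0.        ,   1.        ]]), 0.02841093081545399, array([ 0.33485715, -0.60080846,  0.78401098]), array([-2.42394574,  0.28512765, -0.11577758]))
wrist (array([[309.44139717,   0.        , 319.15310976],
       [  0.        , 309.44139717, 197.22910383],
       [  0.        ,   0.        ,   1.        ]]), -0.0011752950312167749, array([0.23460178, 0.66253669, 0.38417514]), array([2.47206266, 1.57468412, 0.19221864]))
{'t': np.float64(0.15), 'joint_pos': array([ 1.101,  0.379,  1.735,  0.   ,  1.028, -0.033]), 'qvel': array([-0.   , -0.001, -0.002,  0.001,  0.001,  0.   ]), 'joint_torque': array([ 2.0000e-03, -7.6411e+01, -4.3466e+01,  6.5000e-02,  4.1000e-02,
       -0.0000e+00]), 'ee_pos': array([0.296, 0.634, 0.213]), 'orientation': array([-6.810e-01, -3.067e+00,  1.000e-03]), 'force': array([-0.896,  0.006,  0.324]), 'moment': array([-0.001, -0.01 , -0.028]), 'grip_width': np.float64(0.997)}
```

```bash
sed -i 's/np.array(c\["rotation"\])/cv2.Rodrigues(np.array(c["rotation"]))[0]/' h.py; sed -i 's/^def shot/def _u():0\ndef shot/;/^def _u/d' h.py; cat h.py | head -5
```

```text
import numpy as np, cv2
from station import observe, imaging, manip
def cal(n):
    c=imaging.get_calibration(n); return np.array(c["intrinsics"]),c["k1"],np.array(c["origin"]),cv2.Rodrigues(np.array(c["rotation"]))[0]
    C=cal(n); im=imaging.read_camera(n)
```

View pics/top0.png

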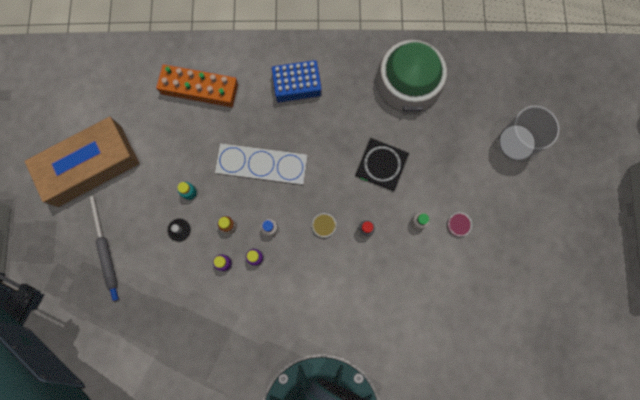

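View pics/side0.png

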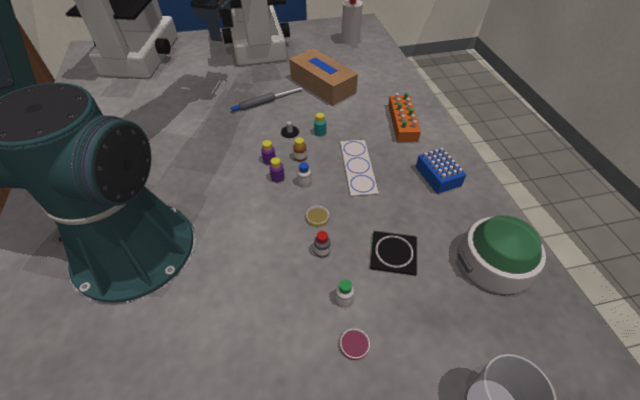

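The top view shows (robot at bottom): tray rings at about (232,160), (261,163), (290,167), warmer (382,163), pink dish (459,224), shade (178,230), blue (268,228), yellow (226,225) and green (421,219). The look-alikes are purple at (222,262) and (254,257), and turquoise at (186,190). The side view agrees.

```bash
sed -i 's/^    C=cal(n); im=/def shot(n,f=None):\n    C=cal(n); im=/' h.py; grep -c "def shot" h.py
cat >> h.py <<'E'
def blob(im,px,rad,lo,hi,minA=8):
    """centroid of the largest HSV-mask blob whose centre is within rad of px"""
    hsv=cv2.cvtColor(im,cv2.COLOR_RGB2HSV); m=cv2.inRange(hsv,np.array(lo),np.array(hi))
    n,_,st,c=cv2.connectedComponentsWithStats(m)
    ok=[i for i in range(1,n) if np.hypot(*(c[i]-px))<rad and st[i,4]>=minA]
    if not ok: return None,0
    i=max(ok,key=lambda i:st[i,4]); return c[i],st[i,4]
E
python3 - <<'E'
from h import *
im=cv2.cvtColor(cv2.imread("pics/top0.png"),cv2.COLOR_BGR2RGB); C=cal("top")
hsv=cv2.cvtColor(im,cv2.COLOR_RGB2HSV)
for n,p,z,lo,hi in [("pink",(459,224),.015,(150,80,40),(180,255,255)),("ydish",(324,226),.015,(15,80,40),(35,255,255)),
 ("blue",(268,228),.07,(105,120,60),(125,255,255)),("green",(422,219),.07,(45,90,40),(85,255,255)),("yellow",(225,224),.07,(24,150,120),(35,255,255)),
 ("red",(367,228),.07,(0,120,60),(10,255,255)),("shade",(178,230),.006,(0,0,0),(180,255,50)),("warmer",(382,163),.012,(0,0,0),(180,255,60)),("tray",(262,164),.008,(0,0,170),(180,40,255))]:
    c,a=blob(im,p,12,lo,hi); print(n,c,a, None if c is None else ray2z(c,z,C).round(4), hsv[p[1],p[0]])
# tray rectangle
m=cv2.inRange(hsv,np.array((0,0,120)),np.array((180,255,255)))[135:195,205:320]
m2=cv2.morphologyEx(m,cv2.MORPH_CLOSE,np.ones((5,5)))
cs=max(cv2.findContours(m2,cv2.RETR_EXTERNAL,cv2.CHAIN_APPROX_NONE)[0],key=cv2.contourArea)
q=np.array([ray2z(p[0]+[205,135],.008,C)[:2] for p in cs],np.float32); r=cv2.minAreaRect(q);print("tray rect",r)
m=cv2.inRange(hsv,np.array((0,0,0)),np.array((180,255,62)))[130:200,345:420]
cs=max(cv2.findContours(m,cv2.RETR_EXTERNAL,cv2.CHAIN_APPROX_NONE)[0],key=cv2.contourArea)
q=np.array([ray2z(p[0]+[345,130],.012,C)[:2] for p in cs],np.float32); r=cv2.minAreaRect(q);print("warm rect",r)
E
```

```text
1
pink [459.50458716 223.90825688] 327 [ 0.4628 -0.35    0.015 ] [170 123 122]
ydish [323.72434018 224.67155425] 341 [ 0.4622 -0.0077  0.015 ] [ 23 141 121]
blue [267.45679012 225.54320988] 81 [0.453  0.1278 0.07  ] [110 173 161]
green [422.86516854 218.61797753] 89 [ 0.4685 -0.2459  0.07  ] [ 68 154 136]
yellow [223.80208333 222.09375   ] 96 [0.4616 0.2328 0.07  ] [ 32 174 170]
red [367.02970297 226.64356436] 101 [ 0.4496 -0.1107  0.07  ] [  0 187 162]
shade [179.69611307 230.15194346] 283 [0.4503 0.356  0.006 ] [60  3 90]
warmer [382.03762663 163.38350217] 691 [ 0.6208 -0.1584  0.012 ] [80 20 39]
tray [267.88888889 165.88888889] 18 [0.6159 0.135  0.008 ] [ 30   2 167]
tray rect ((0.6238996386528015, 0.14334306120872498), (0.2805803716182709, 0.10157458484172821), 88.29145050048828)
warm rect ((0.6187235116958618, -0.15716058015823364), (0.10736347734928131, 0.11006985604763031), 67.68630981445312)
```

Emit:
arm_command(
  motion=[
    [[0.02,-0.043,0.012,0,0,-6.5,0],[0.02,-0.043,0.012,0,0,-6.5,0],[0.02,-0.043,0.012,0,0,-6.5,0],[0.02,-0.043,0.012,0,0,-6.5,0],[0.02,-0.043,0.012,0,0,-6.5,0]],
  ],
)

```text
t: 0.65
ee_pos: [0.3964, 0.4175, 0.2742]
orientation: [-1.518, -2.751, 0.0]
force: [1.0, 0.9, -0.2]
grip_width: 1.001
```

Emit:
arm_command(
  motion=[
    [[0.02,-0.043,0.012,0,0,-6.5,0],[0.02,-0.043,0.012,0,0,-6.5,0],[0.02,-0.043,0.012,0,0,-6.5,0],[0.02,-0.043,0.012,0,0,-6.5,0],[0.02,-0.043,0.012,0,0,-6.5,0]],
  ],
)

```text
t: 1.15
ee_pos: [0.4965, 0.2024, 0.3345]
orientation: [2.227, 2.216, 0.0]
force: [0.9, 1.6, 0.3]
grip_width: 1.0
```

```bash
python3 - <<'E'
from h import *
im,C=shot("wrist","w1.png"); s=observe(); print(s["ee_pos"],s["orientation"],s["joint_pos"].round(2) if hasattr(s["joint_pos"],"round") else s["joint_pos"]); print(C[2],C[3].round(3)); np.save("w1.npy",np.array([*C[2],*C[3].ravel()]))
for n,P in dict(tray=(.62,.15,.008),warm=(.62,-.157,.012),blue=(.453,.128,.07),yel=(.4616,.2328,.07),shade=(.45,.356,.006)).items(): print(n,proj(P,C).round(0))
E
```

```text
[0.499299   0.19817854 0.33649444] [2.235534   2.20359048 0.0025296 ] [ 0.34 -0.02  1.97 -0.    1.19  0.35]
[0.49584623 0.26935253 0.50528597] [[ 1.    -0.005  0.001]
 [-0.005 -0.971 -0.238]
 [ 0.002  0.238 -0.971]]
tray [394. 195.]
warm [386. 355.]
blue [290. 220.]
yel [294. 148.]
shade [288.  62.]
```

View pics/w1.png

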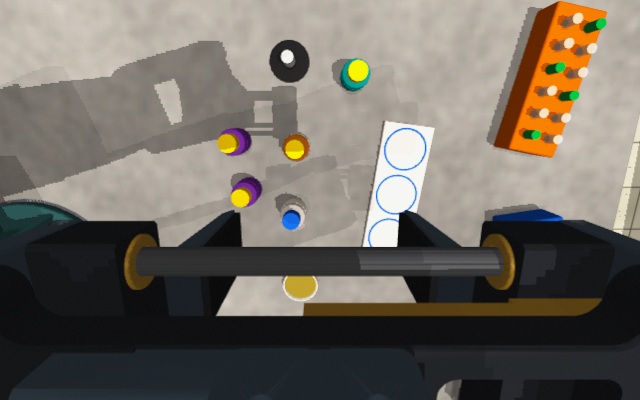

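The wrist picture shows the left and middle tray rings whole at (405,148) and (397,195). The yellow cap is at (294,148), the blue cap at (291,219) and the shade at (289,60). The gripper hides everything below row 240. I'll measure the visible ones here.

```bash
cat >> h.py <<'E'
def circ(pts):
    A=np.c_[2*pts,np.ones(len(pts))]; s=np.linalg.lstsq(A,(pts**2).sum(1),rcond=None)[0]
    return s[:2],np.sqrt(s[2]+s[:2]@s[:2])
def ringfit(m,px,rmin,rmax,z,C):
    """circle fit in the world plane z to mask pixels between rmin and rmax of px"""
    v,u=np.nonzero(m); k=np.hypot(u-px[0],v-px[1]); k=(k>rmin)&(k<rmax)
    w=np.array([ray2z(p,z,C)[:2] for p in np.c_[u,v][k].astype(float)])
    for _ in range(3):
        c,r=circ(w); e=np.abs(np.hypot(*(w-c).T)-r); w=w[e<max(.003,2*e.std())]
    return c.round(4),round(r,4),len(w)
E
python3 - <<'E'
from h import *
im=cv2.cvtColor(cv2.imread("pics/w1.png"),cv2.COLOR_BGR2RGB); C=cal("wrist")
hsv=cv2.cvtColor(im,cv2.COLOR_RGB2HSV)
m=cv2.inRange(hsv,np.array((95,90,80)),np.array((125,255,255)))
print("L",ringfit(m,(405,148),14,26,.008,C)); print("M",ringfit(m,(397,195),14,26,.008,C))
for n,p,lo,hi in [("blue",(291,219),(100,120,60),(125,255,255)),("yellow",(294,150),(22,150,100),(35,255,255))]:
    c,a=blob(im,p,12,lo,hi); print(n,c,a,ray2z(c,.07,C).round(4))
mk=cv2.inRange(hsv,np.array((0,0,0)),np.array((180,255,70)))[30:95,255:325]
cs=max(cv2.findContours(mk,cv2.RETR_EXTERNAL,cv2.CHAIN_APPROX_NONE)[0],key=cv2.contourArea)[:,0]+[255,30]
w=np.array([ray2z(p.astype(float),.006,C)[:2] for p in cs]); print("shade",circ(w))
E
```

```text
L (array([0.6379, 0.2198]), np.float64(0.0327), 203)
M (array([0.627 , 0.1451]), np.float64(0.0328), 174)
blue [290.73239437 219.57746479] 284 [0.457  0.1243 0.07  ]
yellow [294.34121622 148.83445946] 296 [0.4658 0.228  0.07  ]
shade (array([0.45722815, 0.35372638]), np.float64(0.02872960736922711))
```

Emit:
arm_command(
  motion=[
    [[0.004,-0.05,0,0,0,0,0],[0.004,-0.05,0,0,0,0,0],[0.004,-0.05,0,0,0,0,0],[0.004,-0.05,0,0,0,0,0],[0.004,-0.05,0,0,0,0,0]],
  ],
)

```text
t: 1.7
ee_pos: [0.5157, -0.0469, 0.334]
orientation: [2.222, 2.221, 0.0]
force: [1.3, 1.3, -0.4]
grip_width: 0.998
```

Emit:
arm_command(
  motion=[
    [[0,-0.05,0,0,0,0,0],[0,-0.05,0,0,0,0,0],[0,-0.05,0,0,0,0,0],[0,-0.05,0,0,0,0,0],[0,-0.04,0,0,0,0,0]],
  ],
)

```text
t: 2.2
ee_pos: [0.5155, -0.2875, 0.3338]
orientation: [2.223, 2.22, -0.0]
force: [0.5, -0.4, 0.3]
grip_width: 1.002
```

Emit:
arm_command(
  motion=[
    [[0,-0.05,0,0,0,0,0],[0,-0.04,0,0,0,0,0.2],[0,0,0,0,0,0,0.2],[0,0,0,0,0,0,0.15],[0,0,0,0,0,0,0.15]],
  ],
)

```text
t: 2.7
ee_pos: [0.516, -0.3741, 0.3337]
orientation: [-2.221, -2.221, -0.0]
force: [0.0, 0.6, -0.9]
grip_width: 0.855
```

```bash
python3 - <<'E'
from h import *
im,C=shot("wrist","w2.png"); s=observe(); print(s["ee_pos"],s["orientation"],s["grip_width"])
for n,P in dict(warm=(.62,-.157,.012),green=(.4685,-.2459,.07),pink=(.463,-.35,.015)).items(): print(n,proj(P,C).round(0))
hsv=cv2.cvtColor(im,cv2.COLOR_RGB2HSV)
p=proj((.62,-.157,.012),C)
m=cv2.inRange(hsv,np.array((0,0,120)),np.array((180,80,255)))
print("W",ringfit(m,p,18,34,.012,C))
for n,P,z,lo,hi in [("green",(.4685,-.2459,.07),.07,(45,90,40),(85,255,255)),("pink",(.463,-.35,.015),.015,(150,80,40),(180,255,255))]:
    c,a=blob(im,proj(P,C),14,lo,hi); print(n,c,a,None if c is None else ray2z(c,z,C).round(4))
E
```

```text
[ 0.51615814 -0.37386857  0.33390094] [-2.22073958e+00 -2.22182210e+00 -8.42392007e-05] 0.8493502062685515
warm [392.  14.]
green [283.  74.]
pink [285. 150.]
W (array([ 0.6208, -0.1596]), np.float64(0.0436), 288)
green [283.75287356  76.82471264] 348 [ 0.4692 -0.2499  0.07  ]
pink [285.13599182 150.96625767] 978 [ 0.4626 -0.3522  0.015 ]
```

View pics/w2.png

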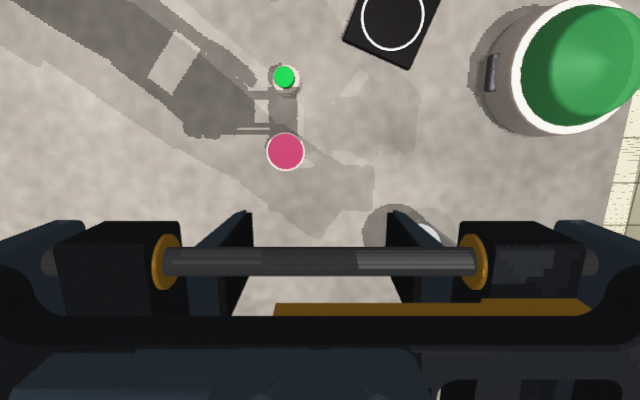

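Pink dish at (0.463, -0.351), the two measurements agree within 2 mm. Warmer ring centre is (0.621, -0.159). Picking up the dish.

Emit:
arm_command(
  motion=[
    [[-0.0106,0.0046,-0.045,0,0,0,0.1],[-0.0106,0.0046,-0.045,0,0,0,0.1],[-0.0106,0.0046,-0.045,0,0,0,0.1],[-0.0106,0.0046,-0.045,0,0,0,0.1],[-0.0106,0.0046,-0.045,0,0,0,0.1]],
  ],
)

```text
t: 3.25
ee_pos: [0.4629, -0.3506, 0.1079]
orientation: [2.22, 2.222, 0.0]
force: [0.7, -1.2, -0.6]
grip_width: 0.898
```

```bash
python3 - <<'E'
from h import *
b=np.load("w1.npy"); c0=cal("wrist"); C=(c0[0],c0[1],b[:3],b[3:].reshape(3,3))
im=cv2.cvtColor(cv2.imread("pics/w1.png"),cv2.COLOR_BGR2RGB)
hsv=cv2.cvtColor(im,cv2.COLOR_RGB2HSV)
m=cv2.inRange(hsv,np.array((95,90,80)),np.array((125,255,255)))
print("L",ringfit(m,(405,148),14,26,.008,C)); print("M",ringfit(m,(397,195),14,26,.008,C))
for n,p,lo,hi in [("blue",(291,219),(100,120,60),(125,255,255)),("yellow",(294,150),(22,150,100),(35,255,255))]:
    c,a=blob(im,p,12,lo,hi); print(n,ray2z(c,.07,C).round(4))
mk=cv2.inRange(hsv,np.array((0,0,0)),np.array((180,255,70)))[30:95,255:325]
cs=max(cv2.findContours(mk,cv2.RETR_EXTERNAL,cv2.CHAIN_APPROX_NONE)[0],key=cv2.contourArea)[:,0]+[255,30]
w=np.array([ray2z(p.astype(float),.006,C)[:2] for p in cs]); print("shade",circ(w))
s=observe(); print(s["ee_pos"])
E
```

```text
L (array([0.6333, 0.2258]), np.float64(0.0326), 203)
M (array([0.6231, 0.1513]), np.float64(0.0326), 174)
blue [0.4543 0.1289 0.07  ]
yellow [0.462  0.2323 0.07  ]
shade (array([0.45214158, 0.35748225]), np.float64(0.028631962163384015))
[ 0.46292037 -0.35064114  0.1079055 ]
```

Emit:
arm_command(
  motion=[
    [[0,0,-0.04,0,0,0,0.1],[0,0,-0.035,0,0,0,0.1],[0,0,-0.02,0,0,0,0.1],[0,0,-0.008,0,0,0,0.1],[0,0,0,0,0,0,0.3]],
  ],
  force=15,
)

```text
t: 3.75
ee_pos: [0.4631, -0.3511, 0.0056]
orientation: [-2.22, -2.221, 0.0]
force: [0.3, 0.4, 0.8]
grip_width: 0.837
```

Emit:
arm_command(
  motion=[
    [[0,0,0,0,0,0,1],[0,0,0,0,0,0,1],[0,0,0,0,0,0,1],[0,0,0,0,0,0,1],[0,0,0,0,0,0,1]],
  ],
)

```text
t: 4.25
ee_pos: [0.4638, -0.3524, 0.0072]
orientation: [2.221, 2.22, 0.001]
force: [0.1, 2.5, 9.4]
grip_width: 0.651
```

Emit:
arm_command(
  motion=[
    [[0,0,0.02,0,0,0,1],[0,0,0.03,0,0,0,1],[0,0,0.03,0,0,0,1],[0,0,0.03,0,0,0,1],[0,0,0.03,0,0,0,1]],
  ],
)

```text
t: 4.75
ee_pos: [0.463, -0.3519, 0.1478]
orientation: [2.221, 2.22, 0.0]
force: [-0.1, 0.1, -1.2]
grip_width: 0.652
```

Emit:
arm_command(
  motion=[
    [[0.0316,0.0386,0,0,0,0,1],[0.0316,0.0386,0,0,0,0,1],[0.0316,0.0386,0,0,0,0,1],[0.0316,0.0386,0,0,0,0,1],[0.0316,0.0386,0,0,0,0,1]],
  ],
)

```text
t: 5.25
ee_pos: [0.6223, -0.1572, 0.1468]
orientation: [2.221, 2.22, 0.001]
force: [-0.2, -0.4, -1.3]
grip_width: 0.65
```

Emit:
arm_command(
  motion=[
    [[0,0,0,0,0,0,1],[0,0,-0.04,0,0,0,1],[0,0,-0.04,0,0,0,1],[0,0,-0.03,0,0,0,1],[0,0,-0.01,0,0,0,1]],
  ],
)

```text
t: 5.75
ee_pos: [0.6192, -0.1587, 0.0235]
orientation: [-2.22, -2.219, 0.003]
force: [-0.4, -0.0, -1.0]
grip_width: 0.65
```

```bash
python3 - <<'E'
from h import *
s=observe(); print(s["ee_pos"],s["force"],s["grip_width"])
im,C=shot("side"); 
cv2.imwrite("pics/s1.png",cv2.resize(im[190:310,320:470,::-1],None,fx=4,fy=4))
E
```

```text
[ 0.61919298 -0.15871126  0.02350899] [-0.3530271  -0.02575678 -1.01958373] 0.6502723570938794
```

View pics/s1.png

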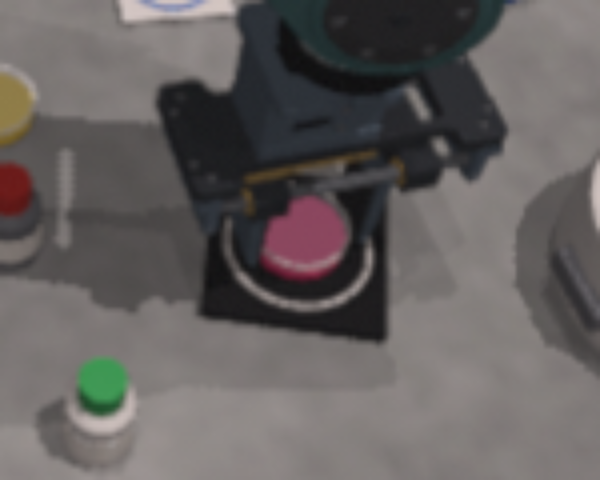

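The dish is held level over the plate, inside the ring (crop ~(303,235); ring ~(298,240)). Lowering and letting go.

Emit:
arm_command(
  motion=[
    [[0.0015,0,-0.003,0,0,0,1],[0,0,-0.002,0,0,0,1],[0,0,0,0,0,0,1],[0,0,0,0,0,0,0.3],[0,0,0,0,0,0,0.1]],
  ],
)

```text
t: 6.3
ee_pos: [0.623, -0.159, 0.0217]
orientation: [2.221, 2.22, 0.001]
force: [-0.1, 0.7, 1.4]
grip_width: 0.757
```

Emit:
arm_command(
  motion=[
    [[0,0,0,0,0,0,0.1],[0,0,0,0,0,0,0.1],[0,0,0.03,0,0,0,0.1],[0,0,0.05,0,0,0,0.1],[0,0,0.05,0,0,0,0.1]],
  ],
)

```text
t: 6.8
ee_pos: [0.6219, -0.1587, 0.1519]
orientation: [-2.221, -2.22, 0.001]
force: [0.6, 0.2, -0.3]
grip_width: 0.896
```

Emit:
arm_command(
  motion=[
    [[-0.02,0.05,0.02,0,0,0,0.4],[-0.02,0.05,0.02,0,0,0,0.4],[-0.02,0.05,0,0,0,0,0.4],[-0.02,0.05,0,0,0,0,0.4],[-0.02,0.05,0,0,0,0,0.4]],
  ],
)

```text
t: 7.3
ee_pos: [0.5311, 0.0689, 0.1861]
orientation: [2.222, 2.22, 0.001]
force: [1.1, 1.1, -0.2]
grip_width: 0.603
```

Emit:
arm_command(
  motion=[
    [[-0.013,0.045,0,0,0,0,0.4],[-0.013,0.045,0,0,0,0,0.4],[-0.014,0.045,0,0,0,0,0.4],[-0.014,0.045,0,0,0,0,0.4],[-0.014,0.045,0,0,0,0,0.4]],
  ],
)

```text
t: 7.8
ee_pos: [0.4631, 0.2942, 0.186]
orientation: [2.222, 2.221, 0.001]
force: [1.5, -0.2, -0.3]
grip_width: 0.596
```

```bash
python3 - <<'E'
from h import *
im,C=shot("top","top1.png"); s=observe(); print(s["ee_pos"],s["grip_width"])
c,a=blob(im,(382,163),15,(150,80,40),(180,255,255)); print(c,a,None if c is None else ray2z(c,.027,C))
im,C=shot("side"); c,a=blob(im,(395,250),25,(150,80,40),(180,255,255)); print(c,a,None if c is None else ray2z(c,.027,C))
E
```

```text
[0.46182466 0.29888708 0.18616296] 0.5985688389477718
[382.35714286 160.98136646] 322 [ 0.62322768 -0.15736383  0.027     ]
[395.66447368 247.14144737] 304 [ 0.62412521 -0.15956282  0.027     ]
```

Emit:
arm_command(
  motion=[
    [[-0.005,0.03,0,0,0,0,0.5],[-0.006,0.028,0,0,0,0,0.5],[0,0,-0.04,0,0,0,0.5],[0,0,-0.04,0,0,0,0.5],[0,0,-0.03,0,0,0,0.5]],
  ],
)

```text
t: 8.4
ee_pos: [0.4525, 0.3497, 0.0738]
orientation: [-2.222, -2.221, 0.002]
force: [0.2, -0.3, 0.9]
grip_width: 0.504
```

```bash
python3 - <<'E'
from h import *
im,C=shot("side"); s=observe(); print(s["ee_pos"],s["grip_width"])
cv2.imwrite("pics/s2.png",cv2.resize(im[60:180,210:370,::-1],None,fx=4,fy=4))
p=proj([*s["ee_pos"][:2],.04],C); print("tcp axis at knob top", (p-[210,60])*4)
E
```

```text
[0.45065354 0.34820533 0.06987561] 0.4986951538118971
tcp axis at knob top [314.08410166 258.83069383]
```

View pics/s2.png

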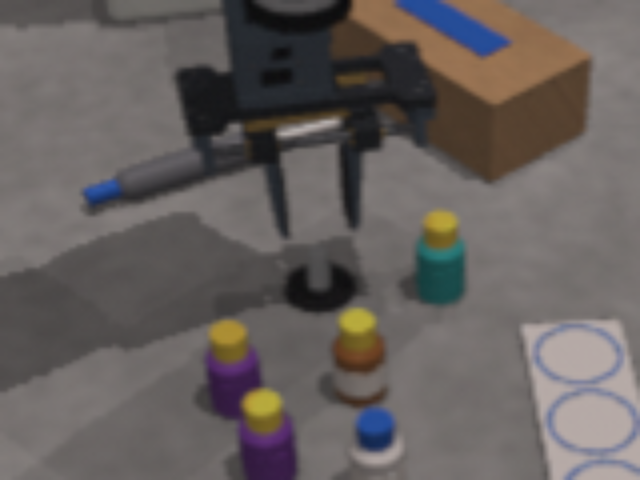

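The open fingers straddle the knob (crop (318,265)); the turquoise bottle is clear. TCP y is 9 mm short, which I'll correct during the descent.

Emit:
arm_command(
  motion=[
    [[0.001,0.009,0,0,0,0,0.5],[0,0,-0.025,0,0,0,0.5],[0,0,-0.02,0,0,0,0.5],[0,0,-0.007,0,0,0,0.5],[0,0,0,0,0,0,0.7]],
  ],
  force=20,
)

```text
t: 8.95
ee_pos: [0.4546, 0.3598, 0.0246]
orientation: [2.222, 2.221, 0.001]
force: [0.2, -0.1, 0.7]
grip_width: 0.437
```

Emit:
arm_command(
  motion=[
    [[0,0,0,0,0,0,1],[0,0,0,0,0,0,1],[0,0,0,0,0,0,1],[0,0,0,0,0,0,1],[0,0,0,0,0,0,1]],
  ],
)

```text
t: 9.45
ee_pos: [0.4545, 0.3598, 0.0247]
orientation: [2.222, 2.221, 0.002]
force: [-1.9, -0.6, 9.8]
grip_width: 0.186
```

Emit:
arm_command(
  motion=[
    [[0,0,0,0,0,0,1],[0,0,0.03,0,0,0,1],[0,0,0.04,0,0,0,1],[0,0,0.04,0,0,0,1],[0,0,0.04,0,0,0,1]],
  ],
)

```text
t: 9.95
ee_pos: [0.4538, 0.3592, 0.1756]
orientation: [2.222, 2.221, 0.0]
force: [0.9, 0.3, -0.3]
grip_width: 0.187
```

Emit:
arm_command(
  motion=[
    [[0.016,-0.046,0,0,0,0,1],[0.016,-0.046,0,0,0,0,1],[0.016,-0.046,0,0,0,0,1],[0.016,-0.046,0,0,0,0,1],[0.016,-0.046,0,0,0,0,1]],
  ],
)

```text
t: 10.45
ee_pos: [0.5344, 0.1275, 0.1743]
orientation: [2.221, 2.221, 0.001]
force: [0.4, 0.7, -0.8]
grip_width: 0.189
```

Emit:
arm_command(
  motion=[
    [[0.016,-0.046,0,0,0,0,1],[0.016,-0.046,0,0,0,0,1],[0.016,-0.046,0,0,0,0,1],[0.016,-0.046,0,0,0,0,1],[0.016,-0.046,0,0,0,0,1]],
  ],
)

```text
t: 10.95
ee_pos: [0.6144, -0.1027, 0.1742]
orientation: [2.222, 2.22, 0.0]
force: [1.5, 0.5, -0.1]
grip_width: 0.188
```

Emit:
arm_command(
  motion=[
    [[0.008,-0.045,0,0,0,0,1],[0,-0.012,-0.03,0,0,0,1],[0,0,-0.03,0,0,0,1],[0,0,-0.03,0,0,0,1],[0,0,0,0,0,0,1]],
  ],
)

```text
t: 11.45
ee_pos: [0.6196, -0.1571, 0.0804]
orientation: [-2.219, -2.217, 0.004]
force: [-0.7, 0.0, 0.5]
grip_width: 0.189
```

```bash
python3 - <<'E'
from h import *
im,C=shot("side"); s=observe(); e=s["ee_pos"]; print(e,s["grip_width"],s["force"])
cv2.imwrite("pics/s3.png",cv2.resize(im[180:300,320:480,::-1],None,fx=4,fy=4))
for h in (.0185,.0247): print("pred. disc top centre",h,(proj([e[0],e[1]-.002,e[2]-h],C)-[320,180])*4)
print("dish top",(proj([.6225,-.159,.027],C)-[320,180])*4)
E
```

```text
[ 0.62093264 -0.15736155  0.0827001 ] 0.18888773523523897 [0.30273888 0.14093753 0.69501838]
pred. disc top centre 0.0185 [307.0880503  234.34788577]
pred. disc top centre 0.0247 [305.458936   240.33080327]
dish top [299.80056833 268.31967185]
```

View pics/s3.png

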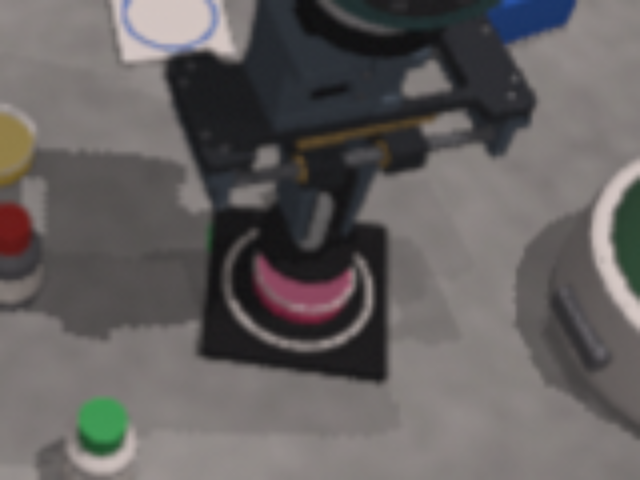

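The shade is held level above the dish: disc centre about (308,243) in the crop against (305,240) predicted for its underside. Its underside is roughly 30 mm above the dish, so I'll lower it in two stages.

Emit:
arm_command(
  motion=[
    [[0.001,0.001,-0.015,0,0,0,1],[0,0,-0.008,0,0,0,1],[0,0,-0.003,0,0,0,1],[0,0,0,0,0,0,1],[0,0,0,0,0,0,1]],
  ],
)

```text
t: 12.0
ee_pos: [0.6233, -0.1567, 0.0582]
orientation: [2.222, 2.221, 0.0]
force: [0.1, -0.1, 0.0]
grip_width: 0.188
```

```bash
python3 - <<'E'
from h import *
s=observe(); e=s["ee_pos"]; print(e,s["grip_width"],s["force"])
im,C=shot("side"); cv2.imwrite("pics/s4.png",cv2.resize(im[180:300,320:480,::-1],None,fx=4,fy=4))
E
```

```text
[ 0.62331933 -0.15666808  0.058187  ] 0.18758768665789544 [ 0.06043419 -0.10898824  0.03097204]
```

View pics/s4.png

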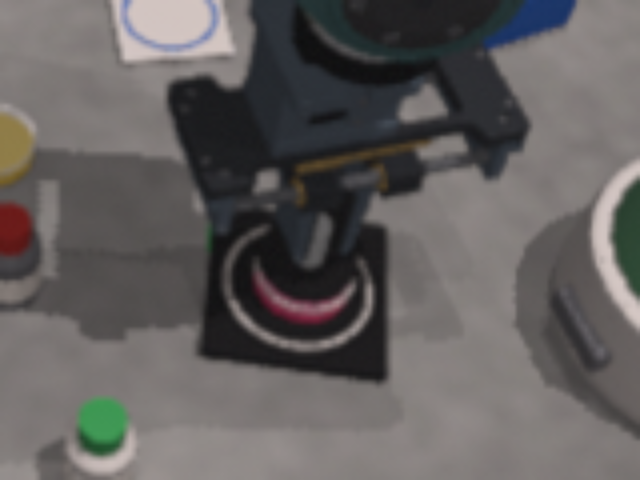

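The shade is aligned and still a few mm above the dish (disc edge ~300 vs lid edge ~308), matching the predicted 6 mm gap.

Emit:
arm_command(
  motion=[
    [[0,0,-0.003,0,0,0,1],[0,0,-0.002,0,0,0,1],[0,0,-0.001,0,0,0,1],[0,0,0,0,0,0,1],[0,0,0,0,0,0,1]],
  ],
)

```text
t: 12.55
ee_pos: [0.623, -0.1566, 0.0518]
orientation: [-2.222, -2.221, 0.0]
force: [-1.4, 0.6, 2.2]
grip_width: 0.19
```

Contact (2.2 N). Release, rise and look.

Emit:
arm_command(
  motion=[
    [[0,0,0,0,0,0,0.75],[0,0,0,0,0,0,0.6],[0,0,0,0,0,0,0.5],[0,0,0,0,0,0,0.5],[0,0,0,0,0,0,0.5]],
  ],
)

```text
t: 13.05
ee_pos: [0.6231, -0.1566, 0.0517]
orientation: [-2.222, -2.221, -0.0]
force: [-1.0, -0.6, 0.4]
grip_width: 0.497
```

Emit:
arm_command(
  motion=[
    [[0,0,0.02,0,0,0,0.5],[0,0,0.04,0,0,0,0.5],[0,0,0.04,0,0,0,0.5],[-0.04,0.02,0.04,0,0,0,0.4],[-0.04,0.02,0,0,0,0,0.4]],
  ],
)

```text
t: 13.55
ee_pos: [0.5519, -0.1205, 0.1894]
orientation: [2.218, 2.216, 0.006]
force: [-0.2, -0.3, -0.7]
grip_width: 0.599
```

Emit:
arm_command(
  motion=[
    [[-0.02,0.04,0,0,0,0,0.4],[-0.02,0.04,0,0,0,0,0.4],[-0.02,0.04,0,0,0,0,0.4],[-0.02,0.04,0,0,0,0,0.3],[-0.01,0.04,0,0,0,0,0.3]],
  ],
)

```text
t: 14.05
ee_pos: [0.458, 0.0813, 0.1851]
orientation: [-2.222, -2.221, 0.0]
force: [0.8, -1.1, -0.7]
grip_width: 0.696
```

```bash
python3 - <<'E'
from h import *
s=observe(); e=s["ee_pos"]; print(e,s["grip_width"])
im,C=shot("top"); im2,C2=shot("side")
a=cv2.resize(im[110:210,330:440,::-1],None,fx=4,fy=4); b=cv2.resize(im2[200:300,340:450,::-1],None,fx=4,fy=4,)
cv2.imwrite("pics/c5.png",cv2.resize(np.hstack([a,b]),(792,360)))
E
```

```text
[0.45803304 0.08130618 0.18513926] 0.6956225619066971
```

View pics/c5.png

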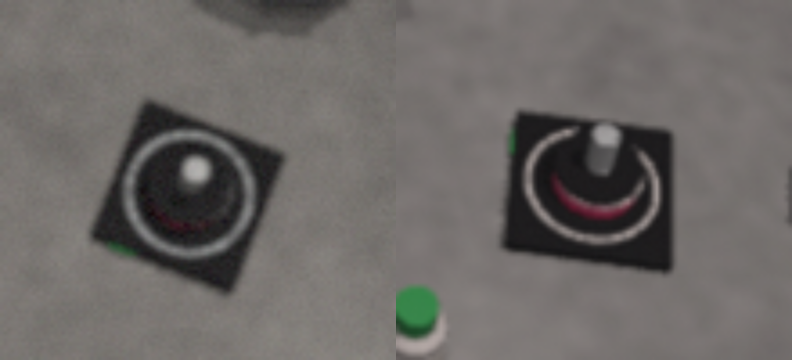

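The shade sits flat on the dish, inside the ring, with the knob at about (195,170) in the left crop. I'll measure its centring while turning the jaw 40° to keep clear of the purple bottle next to blue.

Emit:
arm_command(
  motion=[
    [[-0.0008,0.0094,0,0,0,8,0.35],[-0.0008,0.0094,0,0,0,8,0.35],[-0.0008,0.0094,0,0,0,8,0.35],[-0.0008,0.0094,0,0,0,8,0.35],[-0.0008,0.0094,-0.01,0,0,8,0.35]],
  ],
)

```text
t: 14.65
ee_pos: [0.4567, 0.1271, 0.1759]
orientation: [1.32, 2.849, 0.002]
force: [1.0, -0.3, -0.4]
grip_width: 0.65
```

```bash
python3 - <<'E'
from h import *
im,C=shot("top"); im2,C2=shot("side")
for n,i,c,p in(("top",im,C,(384,157)),("side",im2,C2,(397,239))):
    if n=="top": q,a=blob(i,p,8,(0,0,120),(180,70,255))
    else: q,a=np.array([340+(606-396)/3.6,200+134/3.6]),0
    print(n,q,a,ray2z(q,.067,c).round(4))
s=observe(); print(s["ee_pos"],s["grip_width"])
for p in((222,262),(254,257)):
    q,a=blob(im,p,9,(20,120,100),(35,255,255)); print("purple",q,a,None if q is None else ray2z(q,.07,C).round(3))
E
```

```text
top [384.025 156.675] 40 [ 0.6235 -0.1565  0.067 ]
side [398.33333333 237.22222222] 0 [ 0.6248 -0.1583  0.067 ]
[0.45540167 0.12707927 0.17434924] 0.652944969242114
purple None 0 None
purple None 0 None
```

Shade is at (0.624, -0.157), within about 3 mm of the dish centre. Now the blue bottle.

Emit:
arm_command(
  motion=[
    [[-0.0015,0.001,-0.045,0,0,0,0.35],[0,0,-0.045,0,0,0,0.35],[0,0,-0.04,0,0,0,0.35],[0,0,-0.02,0,0,0,0.35],[0,0,-0.008,0,0,0,0.35]],
  ],
)

```text
t: 15.25
ee_pos: [0.4533, 0.1272, 0.0154]
orientation: [-1.333, -2.842, 0.003]
force: [0.3, -0.4, 0.8]
grip_width: 0.649
```

Emit:
arm_command(
  motion=[
    [[0,0,0,0,0,0,1],[0,0,0,0,0,0,1],[0,0,0,0,0,0,1],[0,0,0,0,0,0,1],[0,0,0,0,0,0,1]],
  ],
)

```text
t: 15.75
ee_pos: [0.4552, 0.1282, 0.0183]
orientation: [1.328, 2.845, 0.002]
force: [-1.7, -3.3, 10.6]
grip_width: 0.429
```

Emit:
arm_command(
  motion=[
    [[0,0,0.02,0,0,0,1],[0,0,0.03,0,0,0,1],[0,0,0.04,0,0,0,1],[0,0,0.04,0,0,0,1],[0,0,0,0,0,0,1]],
  ],
)

```text
t: 16.25
ee_pos: [0.4571, 0.1288, 0.1525]
orientation: [1.326, 2.841, 0.008]
force: [1.0, 0.8, -0.9]
grip_width: 0.43
```

Emit:
arm_command(
  motion=[
    [[0.0355,0.0195,0,0,0,0,1],[0.0355,0.0195,0,0,0,0,1],[0.0355,0.0195,0,0,0,0,1],[0.0355,0.0195,-0.02,0,0,0,1],[0.0355,0.0195,-0.03,0,0,0,1]],
  ],
)

```text
t: 16.75
ee_pos: [0.6339, 0.2266, 0.0982]
orientation: [1.327, 2.845, 0.004]
force: [0.9, -0.5, -0.2]
grip_width: 0.43
```

Emit:
arm_command(
  motion=[
    [[0,0,-0.03,0,0,0,1],[0,0,-0.02,0,0,0,1],[0,0,0,0,0,0,1],[0,0,0,0,0,0,1],[0,0,0,0,0,0,1]],
  ],
)

```text
t: 17.25
ee_pos: [0.6322, 0.2256, 0.0489]
orientation: [1.328, 2.846, 0.002]
force: [0.5, -0.1, -0.8]
grip_width: 0.43
```

```bash
python3 - <<'E'
from h import *
s=observe(); e=s["ee_pos"]; print(e,s["grip_width"],s["force"])
im,C=shot("side"); cv2.imwrite("pics/s6.png",cv2.resize(im[80:200,280:440,::-1],None,fx=4,fy=4))
print("L ring px",(proj((.6333,.2258,.008),C)-[280,80])*4,"bottle base pred",(proj((e[0],e[1],e[2]-.018),C)-[280,80])*4)
E
```

```text
[0.63217473 0.22561442 0.04890509] 0.42964892888463047 [ 0.50130692 -0.14923333 -0.79628348]
L ring px [294.90145883 274.93427393] bottle base pred [295.57711231 252.81760694]
```

View pics/s6.png

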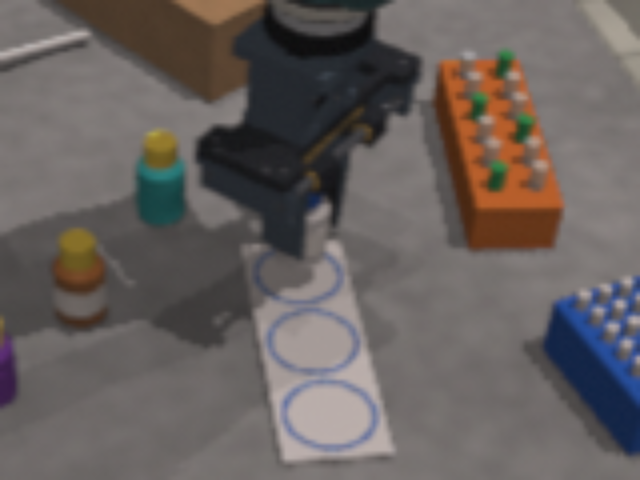

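The bottle is upright over the left ring (ring centre (298,275), predicted (295,275)). Lowering.

Emit:
arm_command(
  motion=[
    [[0.001,0,-0.012,0,0,0,1],[0,0,-0.006,0,0,0,1],[0,0,-0.003,0,0,0,1],[0,0,0,0,0,0,1],[0,0,0,0,0,0,1]],
  ],
)

```text
t: 17.8
ee_pos: [0.6323, 0.2254, 0.0261]
orientation: [-1.328, -2.847, 0.0]
force: [-1.0, -0.2, -0.5]
grip_width: 0.431
```

Emit:
arm_command(
  motion=[
    [[0,0,-0.001,0,0,0,1],[0,0,0,0,0,0,1],[0,0,0,0,0,0,0.5],[0,0,0,0,0,0,0.35],[0,0,0,0,0,0,0.35]],
  ],
)

```text
t: 18.3
ee_pos: [0.6324, 0.2254, 0.0252]
orientation: [-1.328, -2.847, 0.0]
force: [-0.1, 0.7, 0.4]
grip_width: 0.633
```

Emit:
arm_command(
  motion=[
    [[0,0,0,0,0,0,0.35],[0,0,0.03,0,0,0,0.35],[0,0,0.05,0,0,0,0.35],[0,0,0.05,0,0,0,0.35],[-0.03,0,0.02,0,0,0,0.35]],
  ],
)

```text
t: 18.8
ee_pos: [0.6063, 0.2262, 0.1805]
orientation: [1.327, 2.841, 0.008]
force: [0.3, -0.4, 0.3]
grip_width: 0.646
```

Emit:
arm_command(
  motion=[
    [[-0.035,0,0,0,0,0,0.35],[-0.035,0.002,0,0,0,0,0.35],[-0.035,0.002,0,0,0,0,0.35],[-0.035,0.002,0,0,0,0,0.35],[0,0,0,0,0,0,0.35]],
  ],
)

```text
t: 19.3
ee_pos: [0.4587, 0.2311, 0.1749]
orientation: [-1.326, -2.846, 0.002]
force: [1.1, -0.0, 0.0]
grip_width: 0.651
```

```bash
python3 - <<'E'
from h import *
s=observe(); print(s["ee_pos"],s["grip_width"])
im,C=shot("top")
for P,lo,hi in (((.6333,.2258,.078),(105,120,60),(125,255,255)),):
    q,a=blob(im,proj(P,C),10,lo,hi); print(q,a,proj(P,C),None if q is None else ray2z(q,.078,C).round(4))
im,C=shot("side"); q,a=blob(im,proj((.6333,.2258,.074),C),10,lo,hi); print(q,a,None if q is None else ray2z(q,.074,C).round(4))
E
```

```text
[0.4587492  0.23109553 0.17486857] 0.6510409021402488
[227.95238095 152.8452381 ] 84 [228.17744124 152.0135813 ] [0.6312 0.2263 0.078 ]
[355.38461538 132.72307692] 65 [0.6329 0.2227 0.074 ]
```

Emit:
arm_command(
  motion=[
    [[0.003,0.0015,-0.045,0,0,0,0.35],[0,0,-0.045,0,0,0,0.35],[0,0,-0.04,0,0,0,0.35],[0,0,-0.02,0,0,0,0.35],[0,0,-0.008,0,0,0,0.35]],
  ],
)

```text
t: 19.9
ee_pos: [0.4653, 0.2324, 0.0151]
orientation: [-1.328, -2.845, 0.003]
force: [-0.5, 0.9, 0.5]
grip_width: 0.648
```

Emit:
arm_command(
  motion=[
    [[0,0,0,0,0,0,1],[0,0,0,0,0,0,1],[0,0,0,0,0,0,1],[0,0,0,0,0,0,1],[0,0,0,0,0,0,1]],
  ],
)

```text
t: 20.4
ee_pos: [0.4663, 0.2333, 0.0184]
orientation: [1.328, 2.846, 0.002]
force: [-0.5, -1.4, 9.0]
grip_width: 0.431
```

Emit:
arm_command(
  motion=[
    [[0,0,0.02,0,0,0,1],[0,0,0.03,0,0,0,1],[0,0,0.04,0,0,0,1],[0,0,0.04,0,0,0,1],[0,0,0,0,0,0,1]],
  ],
)

```text
t: 20.9
ee_pos: [0.4681, 0.2341, 0.1526]
orientation: [1.326, 2.842, 0.01]
force: [1.4, 0.3, -0.5]
grip_width: 0.429
```

Emit:
arm_command(
  motion=[
    [[0.03,-0.031,0,0,0,0,1],[0.03,-0.031,0,0,0,0,1],[0.03,-0.031,0,0,0,0,1],[0.03,-0.031,0,0,0,0,1],[0.03,-0.031,0,0,0,0,1]],
  ],
)

```text
t: 21.4
ee_pos: [0.6162, 0.0764, 0.1469]
orientation: [-1.328, -2.847, 0.0]
force: [1.0, 0.9, -0.7]
grip_width: 0.431
```

Emit:
arm_command(
  motion=[
    [[0,0,-0.03,0,0,0,1],[0,0,-0.03,0,0,0,1],[0,0,-0.03,0,0,0,1],[0,0,0,0,0,0,1],[0,0,0,0,0,0,1]],
  ],
)

```text
t: 21.9
ee_pos: [0.6152, 0.0779, 0.0574]
orientation: [-1.328, -2.846, 0.001]
force: [0.1, -0.1, -0.1]
grip_width: 0.431
```

Emit:
arm_command(
  motion=[
    [[-0.001,-0.003,-0.015,0,0,0,1],[0,0,-0.01,0,0,0,1],[0,0,-0.005,0,0,0,1],[0,0,-0.001,0,0,0,1],[0,0,0,0,0,0,1]],
  ],
)

```text
t: 22.4
ee_pos: [0.6143, 0.0748, 0.0263]
orientation: [-1.328, -2.847, 0.0]
force: [0.5, -0.2, -0.8]
grip_width: 0.428
```

Emit:
arm_command(
  motion=[
    [[0,0,0,0,0,0,1],[0,0,0,0,0,0,1],[0,0,0,0,0,0,0.5],[0,0,0,0,0,0,0.35],[0,0,0,0,0,0,0.35]],
  ],
)

```text
t: 22.9
ee_pos: [0.6145, 0.0749, 0.0264]
orientation: [1.328, 2.847, 0.0]
force: [0.1, 0.2, -0.1]
grip_width: 0.635
```

Emit:
arm_command(
  motion=[
    [[0,0,0,0,0,0,0.35],[0,0,0.03,0,0,0,0.35],[0,0,0.05,0,0,0,0.35],[0,0,0.05,0,0,0,0.35],[-0.03,-0.04,0.02,0,0,0,0.35]],
  ],
)

```text
t: 23.4
ee_pos: [0.5907, 0.0395, 0.1802]
orientation: [1.322, 2.842, 0.006]
force: [0.3, -1.7, 0.4]
grip_width: 0.648
```

Emit:
arm_command(
  motion=[
    [[-0.03,-0.05,0,0,0,0,0.35],[-0.03,-0.05,0,0,0,0,0.35],[-0.02,-0.05,0,0,0,0,0.35],[-0.02,-0.05,0,0,0,0,0.35],[-0.013,-0.05,0,0,0,0,0.35]],
  ],
)

```text
t: 23.9
ee_pos: [0.484, -0.1907, 0.1751]
orientation: [1.328, 2.847, -0.0]
force: [1.0, -0.3, 0.4]
grip_width: 0.649
```

Emit:
arm_command(
  motion=[
    [[0,-0.034,0,0,0,0,0.35],[0,0,0,0,0,0,0.35],[0,0,0,0,0,0,0.35],[0,0,0,0,0,0,0.35],[0,0,0,0,0,0,0.35]],
  ],
)

```text
t: 24.4
ee_pos: [0.4855, -0.2222, 0.1748]
orientation: [-1.326, -2.848, -0.0]
force: [-1.2, 0.0, -0.6]
grip_width: 0.653
```

```bash
python3 - <<'E'
from h import *
s=observe(); print(s["ee_pos"],s["grip_width"])
lo,hi=(22,130,100),(36,255,255)
for n,z in(("top",.078),("side",.074)):
    im,C=shot(n); P=(.6129,.0768,z)
    q,a=blob(im,proj(P,C),10,lo,hi); print(q,a,None if q is None else ray2z(q,z,C).round(4))
E
```

```text
[ 0.48547787 -0.22224095  0.17481837] 0.6527624015418624
[288.5959596 160.6969697] 99 [0.6108 0.0779 0.078 ]
None 0 None
```

Emit:
arm_command(
  motion=[
    [[-0.0165,-0.026,0,0,0,0,0.35],[0,0,-0.045,0,0,0,0.35],[0,0,-0.045,0,0,0,0.35],[0,0,-0.04,0,0,0,0.35],[0,0,-0.02,0,0,0,0.35]],
  ],
)

```text
t: 25.0
ee_pos: [0.4676, -0.2479, 0.0219]
orientation: [-1.326, -2.844, -0.001]
force: [0.2, -1.2, 0.1]
grip_width: 0.65
```

Emit:
arm_command(
  motion=[
    [[0,0,-0.008,0,0,0,0.35],[0,0,0,0,0,0,0.35],[0,0,0,0,0,0,1],[0,0,0,0,0,0,1],[0,0,0,0,0,0,1]],
  ],
)

```text
t: 25.5
ee_pos: [0.4696, -0.2496, 0.018]
orientation: [1.327, 2.845, -0.0]
force: [0.6, 0.7, 7.6]
grip_width: 0.433
```

Emit:
arm_command(
  motion=[
    [[0,0,0,0,0,0,1],[0,0,0,0,0,0,1],[0,0,0.03,0,0,0,1],[0,0,0.05,0,0,0,1],[0,0,0.05,0,0,0,1]],
  ],
)

```text
t: 26.0
ee_pos: [0.4684, -0.2489, 0.1485]
orientation: [-1.328, -2.846, -0.0]
force: [2.0, -0.2, -0.8]
grip_width: 0.433
```

Emit:
arm_command(
  motion=[
    [[0.008,0.04,0.02,0,0,0,1],[0.016,0.04,0.02,0,0,0,1],[0.016,0.04,0,0,0,0,1],[0.016,0.04,0,0,0,0,1],[0.016,0.04,0,0,0,0,1]],
  ],
)

```text
t: 26.5
ee_pos: [0.5414, -0.0475, 0.1878]
orientation: [1.328, 2.846, 0.001]
force: [0.8, -0.7, -1.2]
grip_width: 0.434
```

Emit:
arm_command(
  motion=[
    [[0.016,0.04,0,0,0,0,1],[0.016,0.04,0,0,0,0,1],[0.016,0.04,0,0,0,0,1],[0.016,0.04,0,0,0,0,1],[0.016,0.039,0,0,0,0,1]],
  ],
)

```text
t: 27.0
ee_pos: [0.6213, 0.1517, 0.1875]
orientation: [1.328, 2.847, 0.001]
force: [0.1, 0.5, -0.5]
grip_width: 0.435
```

Emit:
arm_command(
  motion=[
    [[0.001,0,-0.045,0,0,0,1],[0,0,-0.045,0,0,0,1],[0,0,-0.035,0,0,0,1],[0,0,-0.015,0,0,0,1],[0,0,0,0,0,0,1]],
  ],
)

```text
t: 27.5
ee_pos: [0.6209, 0.1495, 0.0456]
orientation: [-1.328, -2.845, 0.003]
force: [0.0, 0.7, 0.0]
grip_width: 0.428
```

Emit:
arm_command(
  motion=[
    [[0,0,-0.01,0,0,0,1],[0,0,-0.006,0,0,0,1],[0,0,-0.0025,0,0,0,1],[0,0,-0.001,0,0,0,1],[0,0,0,0,0,0,1]],
  ],
)

```text
t: 28.0
ee_pos: [0.6221, 0.1498, 0.0278]
orientation: [1.328, 2.847, 0.0]
force: [-0.2, -0.0, -0.7]
grip_width: 0.431
```

Emit:
arm_command(
  motion=[
    [[0,0,0,0,0,0,1],[0,0,0,0,0,0,1],[0,0,0,0,0,0,0.5],[0,0,0,0,0,0,0.4],[0,0,0,0,0,0,0.4]],
  ],
)

```text
t: 28.5
ee_pos: [0.622, 0.1498, 0.0274]
orientation: [1.328, 2.847, 0.0]
force: [0.5, -0.8, -0.4]
grip_width: 0.592
```

Emit:
arm_command(
  motion=[
    [[0,0,0,0,0,0,0.4],[0,0,0.03,0,0,0,0.4],[0,0,0.05,0,0,0,0.4],[0,0,0.05,0,0,0,0.4],[0,0,0.05,0,0,0,0.4]],
  ],
)

```text
t: 29.0
ee_pos: [0.6215, 0.1497, 0.2093]
orientation: [-1.328, -2.847, 0.0]
force: [1.4, 0.5, 0.4]
grip_width: 0.599
```

Emit:
arm_command(
  motion=[
    [[-0.03,0.05,0.02,0,0,0,0.4],[-0.03,0.05,0,0,0,0,0.4],[-0.03,0.05,0,0,0,0,0.4],[-0.03,0.05,0,0,0,0,0.4],[-0.03,0.05,0,0,0,0,0.4]],
  ],
)

```text
t: 29.5
ee_pos: [0.4934, 0.3633, 0.2239]
orientation: [1.329, 2.847, 0.001]
force: [0.2, -0.4, -0.3]
grip_width: 0.596
```

```bash
python3 - <<'E'
from h import *
s=observe(); print(s["ee_pos"],s["grip_width"])
O=np.array([.6231,.1513]); th=-.136; R=np.array([[np.cos(th),np.sin(th)],[-np.sin(th),np.cos(th)]])
for n,z in(("top",.078),("side",.072)):
    im,C=shot(n)
    for c,y,lo,hi in(("blue",.075,(100,120,60),(125,255,255)),("green",0,(45,90,40),(85,255,255)),("yellow",-.075,(20,110,100),(36,255,255))):
        P=O+R.T@[0,y]; q,a=blob(im,proj((*P,z),C),10,lo,hi); print(n,c,a,None if q is None else (R@(ray2z(q,z,C)[:2]-O)).round(4))
    q=im[100:250,200:400] if n=="top" else im[90:270,270:470]
    cv2.imwrite(f"pics/f_{n}.png",cv2.resize(q[:,:,::-1],None,fx=2.6,fy=2.6))
a,b=cv2.imread("pics/f_top.png"),cv2.imread("pics/f_side.png"); cv2.imwrite("pics/fin.png",cv2.resize(np.vstack([a,b]),None,fx=.68,fy=.68))
E
```

```text
[0.49338669 0.36331513 0.22389343] 0.5957124019746979
top blue 83 [-0.0021  0.0753]
top green 86 [-0.0029  0.0003]
top yellow 101 [-0.0016 -0.0744]
side blue 65 [0.0005 0.0744]
side green 72 [-0.     -0.0004]
side yellow 82 [ 0.0015 -0.0755]
```

View pics/fin.png

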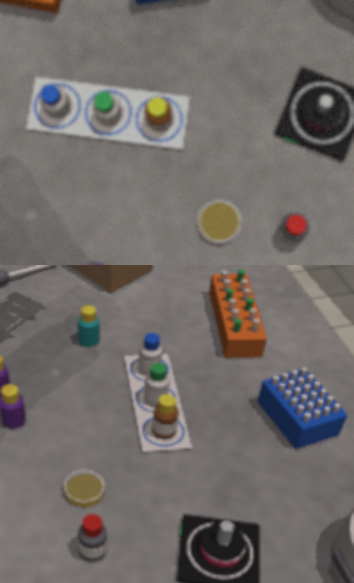

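All three bottles stand upright in their rings: top crop (55,103), (106,110) and (158,117), within about 3 mm in both views. The shade sits on the dish, and the yellow dish and red bottle look untouched. Handing in.

```bash
python3 -c "
from station import manip; print(manip.finish_job())"
```

```text
the job is handed in; nothing more can be done
None
```

The job is done and handed in at about 30 s of the 125 s allowed; the hand-in reported no verdict.

- **Dish and shade:** I put the pink dish in the warming plate's ring, then the shade on it, before any bottle went on the tray. The dish measured about 2 mm from the plate's centre. The shade was within about 3 mm of the dish's centre and looked flat in both views.
- **Bottles:** Blue is in the left ring, green in the middle and yellow in the right. In the last check, both cameras put each cap within 3 mm of its ring centre along the tray's length and width, and all three bottles looked upright.
- **Left alone:** The yellow dish and the red-capped bottle look untouched in the last picture. I did not re-measure their positions.
- **Checks that disagreed or failed:** My first wrist-camera readings were 4–6 mm off because I used a camera pose read after the picture. Redone with the right pose, they agreed within about 2 mm with the top-view positions. The side camera could not find the yellow cap just after placing, but it did in the last check.

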